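Key the parts tray onto its tin and set the stop

TASK

The round divided tray is riding high on three hidden lugs inside the tin below it. Push it round on the tin, gently and without lifting it off or forcing it, until its notches find the lugs and it drops fully home; then lift the stop tab out of the outer notches of the bracket and drop it fully into the inner ones, so that its nose lies over the tray's rim. Leave everything else on the bench where it is.

Things in the scene. Friction and masses are not known exactly. Their poses are not given: they have to be found in the camera images.
- lower_tin: Dark steel round tin, fixed, 152 mm across; origin at the centre of its underside, z up. Inner floor at z = 14 mm, rim at 34, inner radius 72 mm; a 19 mm spindle in it centres the tray (2 mm play). A bracket runs out along the tin's -y: two grey cheeks 8 mm thick, centred at x = +-20 mm, y -82 to -160 mm, tops at z = 70 mm, each with two upright notches 10 mm wide in y, 14 mm deep
- lug_floor (a point): Centre of the tin's inner floor (axes as the tin). On this floor, 58 mm from the centre and 120 degrees apart, stand three lugs 10 mm wide and 8 mm high, out of sight under the tray. Their angle is unknown and unrelated to the tin's axes: feel for it
- inner_notch (a point): Midway between the cheeks, at cheek-top height, at the inner pair of notches (tin frame 0, -108, 70 mm)
- outer_notch (a point): The same at the outer pair of notches, where the stop tab starts (tin frame 0, -136, 70 mm)
- parts_tray: Loose round aluminium tray, 132 mm across, 52 mm tall, 0.5 to 0.85 kg; origin at the centre of its underside. Under it a skirt with three 18 mm notches at 0, 120 and 240 degrees from its x axis. It starts on the lug tops, origin 22 mm above the tin's; home is 14 mm, at any of the three angles, at most 97 degrees away either way. Raising it 15 mm above its start counts as lifting off
- tray_floor (a point): Centre of the tray's floor, 26 mm above its origin (axes as the tray). Three dividers 5 mm thick, 26 mm tall (flush with the rim), at 60, 180 and 300 degrees part it into open compartments, inner radius 63 mm, round a centre post of 10 mm radius. 1.5 to 6 N on a divider 42 mm out turns it; home it drops by its weight (press lightly if it hangs) and locks hard; over 45 N is forcing
- stop_tab: Loose steel stop tab, 0.15 kg; origin mid lower edge of its blade, x along the blade, y to the tray. Blade 64 mm (x), 6 mm thick (3 at the foot), 12 mm tall, hangs in a notch pair; deck 64x28 mm, z 12 to 18 mm, rests on the cheek tops; a 24 mm wide nose runs from it to y = +58 mm. Seated, origin 58 mm above the tin's; 14 mm up clears the notches. Fits the inner pair only with the tray home
- tab_fin (a point): Top centre of the tab's upright grip fin (56 mm above the tab's origin, axes as the tab): 28 mm along x, 10 mm thick in y, 38 mm tall above the deck
- tab_nose (a point): Middle of the lower edge of the stop tab's nose end (58 mm along +y, 12 mm above the tab's origin); seated in the inner notches it is 4 mm above the rim of a tray that is home
- thread_spool: bystander, to be left alone: spool of orange waxed thread, 43 mm across, 47 mm tall, upright behind the bracket; origin at the centre of its underside
- tape_measure: bystander, to be left alone: yellow tape measure 62x75x73 mm, left behind the tin; origin at the centre of its underside
- jar: bystander, to be left alone: empty clear jar, 64 mm across, 97 mm tall, left behind the tape measure; origin at the centre of its underside
- yellow_tape: bystander, to be left alone: yellow roll of tape lying flat, 56 mm across, 22 mm tall, far left; origin at the centre of its underside

How it is judged:
By the outcome, as a careful person would: the job done as asked, in the order asked, and still so for the second after the job is handed in, with the robot touching nothing.
It also fails if it takes over 58 s, if anything falls off the work surface, if the arm or the gripper's body presses on something with over 40 N, if the wrist force passes 120 N, or if a joint passes its speed limit or range.

ROBOT

A 6-joint arm with a two-finger parallel gripper is mounted at the origin on a cart in front of the work surface, level with it; the furniture and walls round the work are solid. World frame = base frame: x ahead of the robot, y to its left, z up, the work surface at z = 0. Lengths are in m, angles in rad, forces in N, time in s.
With the tool pointing down it reaches from about 0.375 to 0.9 m from the base axis. Payload 3.1 kg.
Tool frame: the origin (TCP) lies midway between the tips of the shut fingers; the grasp point (between the pads) lies 19 mm behind it; z points along the fingers, y is the line along which they close (so a half turn about z gives the same grasp; the last joint's range is limited). The gripper opens to 85 mm and grips with 20 to 120 N. Pads are 22 mm wide; open, the fingers measure 114 mm over their backs; the gripper's body (76 mm by 85 mm) begins 54 mm behind the grasp point. The pads swing forward as they close: fully open they stand 13 mm farther back than shut.
Start: joints at [1.071, 0.527, 1.433, -0, 1.181, -0.178], TCP at [0.198, 0.593, 0.231] pointing down, gripper open.
Joint ranges: [-3.08, 3.08], [-0.75, 2.2], [0.22, 2.44], [-1.43, 4.57], [0, 2.65], [-2.85, 2.85]. Speed limits (rad/s): [2.79, 2.79, 3.14, 3.14, 3.14, 3.14].

INTERFACE

Orientations are given as a unit quaternion [w, x, y, z].
In Python, from rig import ctrl, camera, get_calibration, close_job gives the robot as it stands.
- The arm moves only by the shell command python3 -m crank 'ROWS' [FORCE]. ROWS is JSON, a list of rows, each a list of 3 entries, a list of its own where there are three numbers: the shift along the world's x, y, z each as a share of 0.75 m, from -1 to 1, then the turn, a rotation vector about the world's x, y, z each as a share of 45 degrees, from -1 to 1, then the finger opening in mm, from 0 to 85.4. A call has 1 to 12 rows; each row is the pose to reach, as a shift and turn from the pose commanded when the call began; what a row does not reach only later rows make up. A row lasts 1/12 s, in which the tool goes at most 41.7 mm and 7.16 degrees, less where a joint would pass 70% of its speed; a pose out of reach is approached as far as the arm can. A call with a number of a shift or a turn outside -1 to 1 is refused whole. A call with a gripper value outside its range is refused whole. The fingers move at their own pace and stop on an object; FORCE is the grip in N (left out, the last holds). Time passes only in rows, so rows that repeat a pose let the fingers close. It gives the time, the measured TCP pose, the force, the opening and the grip force at its end, in the units of the state.
- ctrl.sense(): the state, without advancing time (a new reading comes with each control period).
- camera(name): name is "side" or "top"; returns the picture (400x640x3 uint8, blue, green, red); there is no depth.
- get_calibration(name): a dict with "fx", "fy", "cx", "cy" (pixels), "R" (3x3) and "t" (3): a world point X has camera coordinates R X + t. Camera axes: x right, y down, z forward; pixel columns grow to the right and rows downward; lengths in m; the calibration is good to about 2 mm. A picture is of the moment at which its call begins. get_calibration takes no time and is no camera call.
- close_job(): hands the job in; it is judged then, once.
The state is a dict: "time_s": time; "joint_pos": joint angles; "joint_velocities": joint speeds; "joint_torque": joint torques, N m; "ee_pos": TCP position; "tool_rot": TCP orientation; "force": force on the tool from outside, world axes, zero at the start; "ft_torque": the same for the moment, N m; "finger_gap": finger opening in m; "grip_force": force on a finger pad.
Only numpy, scipy, OpenCV 4.12 (cv2) and the standard library are available. Lean on these libraries where they do the work, as an engineer would, in place of code of your own. Each camera call takes 0.05 s, during which the arm holds its last target. There are 200 camera calls.

## Working session

There is one attempt and no reset: what is moved stays moved. The work goes in short steps, Python scripts to look and compute and a shell command to move; the robot and the scene stay as the last step left them, time stands still between calls to the robot, and variables do not carry over. Pictures are saved under pics/ and viewed, at most 10 in all, crops included, and the job is handed in when it is done.

```bash
mkdir -p pics; ls
python3 - <<'E'
from rig import ctrl,camera,get_calibration
import cv2
for n in("top","side"):
    cv2.imwrite(f"pics/{n}0.png",camera(n)); c=get_calibration(n); print(n,c)
print(ctrl.sense())
E
```

```text
pics
top {'fx': 373.3041712892287, 'fy': 373.3041712892287, 'cx': 313.54053827702455, 'cy': 197.21188610521932, 'R': array([[-0.01812857, -0.99982968,  0.00345985],
       [-0.99792169,  0.01787974, -0.06190817],
       [ 0.06183576, -0.00457496, -0.99807585]]), 't': array([0.09393913, 0.5525084 , 0.91742724])}
side {'fx': 518.1328780513646, 'fy': 518.1328780513646, 'cx': 316.5813879638822, 'cy': 188.66248568823775, 'R': array([[-0.99208583, -0.12502157,  0.01163283],
       [-0.0814027 ,  0.5698729 , -0.81769095],
       [ 0.09559977, -0.81216654, -0.57553992]]), 't': array([0.57775282, 0.06560614, 1.11521953])}
{'time_s': 0.1, 'joint_pos': array([ 1.07048368e+00,  5.28394880e-01,  1.43378267e+00,  4.71575644e-06,
        1.18137590e+00, -1.78515229e-01]), 'joint_velocities': array([-1.54746912e-03, -1.13111933e-03, -3.60310193e-03, -4.99726496e-05,
       -7.87032034e-04,  1.20135054e-03]), 'joint_torque': array([-4.21258956e-04, -4.43301129e+01, -1.78585410e+01, -2.10920607e-04,
        3.88622531e-03, -1.12979893e-05]), 'ee_pos': array([0.19733757, 0.5923531 , 0.23041544]), 'tool_rot': array([-3.28464291e-04,  1.60206179e-01,  9.87083086e-01, -9.23739969e-04]), 'force': array([-0.59290234, -0.22732847,  0.19416909]), 'ft_torque': array([-0.01426882, -0.00704637,  0.02934804]), 'grip_force': 0.0, 'finger_gap': 0.08556423203416978}
```

View pics/top0.png

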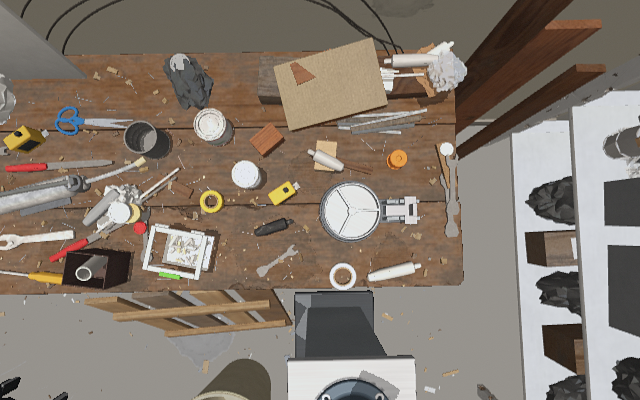

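View pics/side0.png

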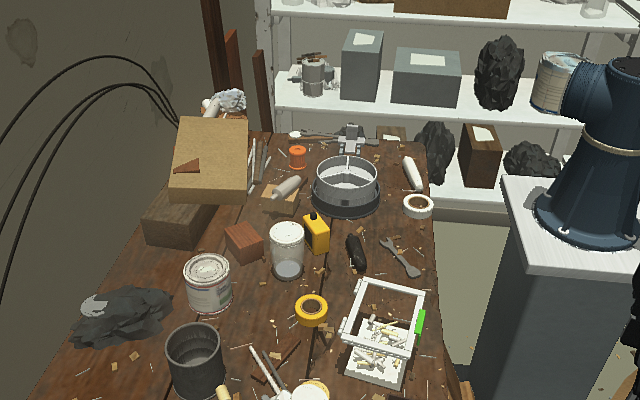

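The top view shows the tin at about (351,211), the bracket to its right out to (415,210), the spool at (397,160) and the tape measure at (285,192). I'll zoom in on the tin.

```bash
cat > h.py <<'E'
import numpy as np
from rig import get_calibration
def unproj(n,u,v,z):
    c=get_calibration(n);R=np.array(c["R"]);t=np.array(c["t"])
    d=R.T@np.array([(u-c["cx"])/c["fx"],(v-c["cy"])/c["fy"],1]);o=-R.T@t
    return o+d*(z-o[2])/d[2]
def proj(n,X):
    c=get_calibration(n);p=np.array(c["R"])@X+np.array(c["t"])
    return np.array([c["cx"]+c["fx"]*p[0]/p[2],c["cy"]+c["fy"]*p[1]/p[2]])
E
python3 - <<'E'
import cv2
a=cv2.imread("pics/top0.png")[170:250,310:430]; b=cv2.imread("pics/side0.png")[110:230,300:400]
a=cv2.resize(a,None,fx=5,fy=5,interpolation=cv2.INTER_CUBIC)
cv2.imwrite("pics/c1.png",a)
E
```

```text
(no output)
```

View pics/c1.png

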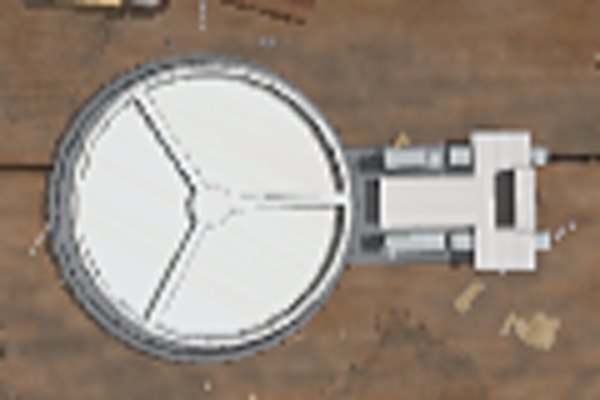

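The crop shows the tray rim centred at crop (211,204), i.e. full (352.2,210.8). The dividers point right (about 0°), upper left and lower left. The tab deck is centred at crop (504,201) and the dark fin at (505,198).

Run:
```python
from h import *
f=lambda x,y,z:unproj("top",310+(x+.5)/5-.5,170+(y+.5)/5-.5,z)
T=f(211,204,.074);D=f(504,201,.076);F=f(505.5,198.5,.114)
print(T,D,F,np.linalg.norm((D-T)[:2]))
print("yaw of tin",np.degrees(np.arctan2((D-T)[1],(D-T)[0]))+90, np.degrees(np.arctan2((F-T)[1],(F-T)[0]))+90)
for p in((340,205),(137,97),(150,318)):
  P=f(*p,.074);print(np.degrees(np.arctan2((P-T)[1],(P-T)[0])),np.linalg.norm(P-T))
from scipy.spatial.transform import Rotation as R
print(R.from_quat([-.000328,.1602,.98708,-.0009],scalar_first=True).as_matrix())
# side check: expected positions
for X in (T,D,F): print(proj("side",np.r_[X[:2],X[2]]))
```

```text
[ 0.51798142 -0.00493731  0.074     ] [ 0.51686027 -0.14201232  0.076     ] [ 0.51707453 -0.13270685  0.114     ] 0.13707959857188554
yaw of tin -0.46861739880789344 -0.40666927609426295
-91.47735945468743 0.06054955265823154
33.40047276068129 0.06105170376997068
150.51485690023708 0.06057404581159625
[[-9.48671288e-01  3.16262408e-01 -9.35892076e-04]
 [ 3.16263589e-01  9.48669883e-01 -1.67166637e-03]
 [ 3.59167395e-04 -1.88185047e-03 -9.99998165e-01]]
[346.64768304 170.31335651]
[351.62928589 138.55990472]
[352.08236841 126.26779477]
```

```bash
python3 -m crank '[[[0.372,-0.797,0],[0,0,-0.24],0],[[0.372,-0.797,0],[0,0,-0.24],0],[[0.372,-0.797,0],[0,0,-0.24],0],[[0.372,-0.797,0],[0,0,-0.24],0],[[0.372,-0.797,0],[0,0,-0.24],0],[[0.372,-0.797,0],[0,0,-0.24],0],[[0.372,-0.797,0],[0,0,-0.24],0],[[0.372,-0.797,0],[0,0,-0.24],0],[[0.372,-0.797,0],[0,0,-0.24],0],[[0.372,-0.797,0],[0,0,-0.24],0],[[0.372,-0.797,0],[0,0,-0.24],0],[[0.372,-0.797,0],[0,0,-0.24],0]]' 20
```

```text
time_s: 1.1
ee_pos: [0.4092, 0.1379, 0.2312]
tool_rot: [-0.0, 0.252, 0.968, -0.0]
force: [0.1, 1.1, 0.3]
finger_gap: 0.0001
grip_force: 0.0
```

```bash
python3 -m crank '[[[0.085,-0.18,0],[0,0,0],0],[[0.085,-0.18,0],[0,0,0],0],[[0.085,-0.18,0],[0,0,0],0],[[0.085,-0.18,0],[0,0,0],0],[[0.085,-0.18,-0.15],[0,0,0],0],[[0.085,-0.18,-0.15],[0,0,0],0],[[0.085,-0.18,-0.15],[0,0,0],0],[[0.085,-0.18,-0.15],[0,0,0],0],[[0.085,-0.18,-0.15],[0,0,0],0]]'
python3 - <<'E'
from rig import ctrl,camera
import cv2
from h import *
s=ctrl.sense();print(s["ee_pos"],s["tool_rot"],s["force"])
a=camera("top")[150:250,300:440];b=camera("side")
cv2.imwrite("pics/side1.png",b)
cv2.imwrite("pics/c2.png",np.vstack([cv2.resize(a,(560,400)),cv2.resize(b[100:220,280:448],(560,400))])[:, :][:800])
E
python3 -c "
import cv2;a=cv2.imread('pics/c2.png');import numpy as np
cv2.imwrite('pics/c2.png',cv2.resize(np.hstack([a[:400],a[400:]]),(800,400)))"
```

```text
time_s: 1.85
ee_pos: [0.4717, 0.005, 0.1177]
tool_rot: [-0.002, 0.252, 0.968, -0.0]
force: [-0.4, -0.0, -0.1]
finger_gap: 0.0003
grip_force: 0.0
[0.47168371 0.00499475 0.11769396] [-2.27330570e-03  2.52480401e-01  9.67599335e-01 -7.82071225e-05] [-0.35121685 -0.03106276 -0.1131779 ]
```

View pics/c2.png

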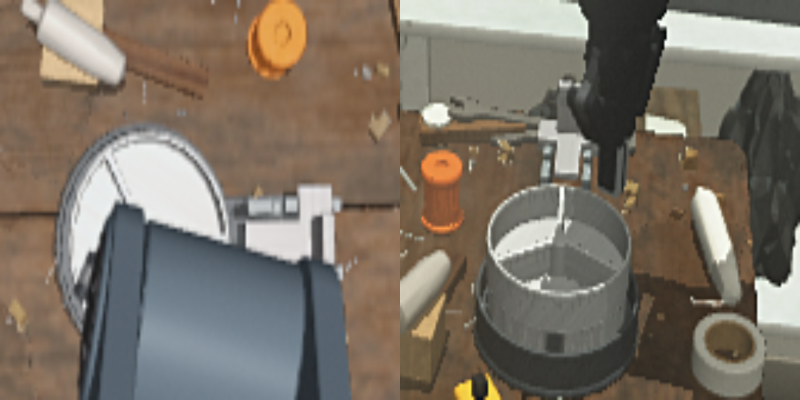

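The right half (side view) shows the fingertip at about full pixel (368,157) and a skirt notch facing +y. The arm hides part of the tray from above. I'll shift to clear the divider and go down inside the compartment in steps.

```bash
python3 -c "
from h import *
print(proj('side',np.array([.4717,.005,.1177])))"
cat > chk.py <<'E'
import sys
from rig import ctrl
from h import np
s=ctrl.sense();f=s["force"];p=s["ee_pos"]
print(np.round(p*1000,1),np.round(f,1),round(s["time_s"],2))
sys.exit(np.linalg.norm(f)>float(sys.argv[1]))
E
python3 -m crank '[[[0.006,-0.014,0],[0,0,0],0],[[0.006,-0.014,-0.03],[0,0,0],0],[[0.006,-0.014,-0.03],[0,0,0],0]]' >/dev/null && python3 chk.py 5 && python3 -m crank '[[[0,0,-0.015],[0,0,0],0],[[0,0,-0.02],[0,0,0],0],[[0,0,-0.025],[0,0,0],0],[[0,0,-0.025],[0,0,0],0]]' >/dev/null && python3 chk.py 5 && python3 -m crank '[[[0,0,-0.008],[0,0,0],0],[[0,0,-0.016],[0,0,0],0],[[0,0,-0.024],[0,0,0],0],[[0,0,-0.024],[0,0,0],0]]'; python3 chk.py 5
```

```text
[369.19378828 157.15865659]
[478.2  -6.5  96.4] [-1.9  1.   0.4] 2.2
[478.2  -6.5  96.4] [-1.9  1.   0.4] 2.2False
False
```

```bash
sed -i 's/sys.exit(/sys.exit(int(/;s/$//;/sys.exit/s/$/)/' chk.py
python3 -m crank '[[[0,0,-0.015],[0,0,0],0],[[0,0,-0.02],[0,0,0],0],[[0,0,-0.027],[0,0,0],0],[[0,0,-0.027],[0,0,0],0]]' >/dev/null && python3 chk.py 5 && python3 -m crank '[[[0,0,-0.008],[0,0,0],0],[[0,0,-0.016],[0,0,0],0],[[0,0,-0.025],[0,0,0],0],[[0,0,-0.025],[0,0,0],0]]' >/dev/null && python3 chk.py 5
```

```text
[477.4  -5.8  76.3] [0.6 0.3 0.2] 2.53
[476.6  -5.5  56.2] [-0.6  0.6 -0.6] 2.87
```

Run:
```python
import numpy as np
C=np.array([.518,-.005]);r=np.array([.4766,-.0055])-C
def rot(d):
    a=np.radians(d);return np.array([[np.cos(a),-np.sin(a)],[np.sin(a),np.cos(a)]])@r
for k in range(0,102,3):
    print(k,*[np.round((rot(-k-d)-rot(-k))/.75,4).tolist() for d in(1.5,3)])
```

```text
0 [0.0, 0.0014] [0.0, 0.0029]
3 [0.0001, 0.0014] [0.0002, 0.0029]
6 [0.0002, 0.0014] [0.0003, 0.0029]
9 [0.0002, 0.0014] [0.0005, 0.0028]
12 [0.0003, 0.0014] [0.0006, 0.0028]
15 [0.0004, 0.0014] [0.0008, 0.0028]
18 [0.0004, 0.0014] [0.0009, 0.0027]
21 [0.0005, 0.0013] [0.0011, 0.0027]
24 [0.0006, 0.0013] [0.0012, 0.0026]
27 [0.0007, 0.0013] [0.0013, 0.0026]
30 [0.0007, 0.0013] [0.0015, 0.0025]
33 [0.0008, 0.0012] [0.0016, 0.0024]
36 [0.0009, 0.0012] [0.0017, 0.0023]
39 [0.0009, 0.0011] [0.0019, 0.0022]
42 [0.001, 0.0011] [0.002, 0.0021]
45 [0.001, 0.001] [0.0021, 0.002]
48 [0.0011, 0.001] [0.0022, 0.0019]
51 [0.0011, 0.0009] [0.0023, 0.0018]
54 [0.0012, 0.0008] [0.0024, 0.0017]
57 [0.0012, 0.0008] [0.0024, 0.0015]
60 [0.0013, 0.0007] [0.0025, 0.0014]
63 [0.0013, 0.0007] [0.0026, 0.0013]
66 [0.0013, 0.0006] [0.0027, 0.0011]
69 [0.0013, 0.0005] [0.0027, 0.001]
72 [0.0014, 0.0004] [0.0028, 0.0009]
75 [0.0014, 0.0004] [0.0028, 0.0007]
78 [0.0014, 0.0003] [0.0028, 0.0006]
81 [0.0014, 0.0002] [0.0029, 0.0004]
84 [0.0014, 0.0001] [0.0029, 0.0003]
87 [0.0014, 0.0001] [0.0029, 0.0001]
90 [0.0014, -0.0] [0.0029, -0.0]
93 [0.0014, -0.0001] [0.0029, -0.0002]
96 [0.0014, -0.0002] [0.0029, -0.0003]
99 [0.0014, -0.0002] [0.0028, -0.0005]
```

```bash
k="python3 chk.py 10"
python3 -m crank '[[[0,0.0014,0],[0,0,-0.033],0],[[0,0.0029,0],[0,0,-0.067],0]]' >/dev/null && $k && python3 -m crank '[[[0.0001,0.0014,0],[0,0,-0.033],0],[[0.0002,0.0029,0],[0,0,-0.067],0]]' >/dev/null && $k && python3 -m crank '[[[0.0002,0.0014,0],[0,0,-0.033],0],[[0.0003,0.0029,0],[0,0,-0.067],0]]' >/dev/null && $k && python3 -m crank '[[[0.0002,0.0014,0],[0,0,-0.033],0],[[0.0005,0.0028,0],[0,0,-0.067],0]]' >/dev/null && $k && python3 -m crank '[[[0.0003,0.0014,0],[0,0,-0.033],0],[[0.0006,0.0028,0],[0,0,-0.067],0]]' >/dev/null && $k && python3 -m crank '[[[0.0004,0.0014,0],[0,0,-0.033],0],[[0.0008,0.0028,0],[0,0,-0.067],0]]' >/dev/null && $k && python3 -m crank '[[[0.0004,0.0014,0],[0,0,-0.033],0],[[0.0009,0.0027,0],[0,0,-0.067],0]]' >/dev/null && $k
```

```text
[477.1  -3.4  56.9] [ 0.7  0.1 -0.2] 3.03
[477.4  -1.2  57.1] [ 0.2  0.6 -0.2] 3.2
[477.4   0.7  57.1] [-0.3 -2.7 -0.3] 3.37
[477.6   2.7  57.1] [-1.2 -3.8  0.6] 3.53
[478.3   4.6  57.2] [-0.9 -3.3 -0.1] 3.7
[479.    6.6  57.1] [-0.9 -3.  -0.4] 3.87
[479.5   8.7  57.1] [-1.5 -2.8 -0.7] 4.03
```

```bash
k="python3 chk.py 9"
python3 -m crank '[[[0.0005,0.0013,0],[0,0,-0.033],0],[[0.0011,0.0027,0],[0,0,-0.067],0]]' >/dev/null && $k && python3 -m crank '[[[0.0006,0.0013,0],[0,0,-0.033],0],[[0.0012,0.0026,0],[0,0,-0.067],0]]' >/dev/null && $k && python3 -m crank '[[[0.0007,0.0013,0],[0,0,-0.033],0],[[0.0013,0.0026,0],[0,0,-0.067],0]]' >/dev/null && $k && python3 -m crank '[[[0.0007,0.0013,0],[0,0,-0.033],0],[[0.0015,0.0025,0],[0,0,-0.067],0]]' >/dev/null && $k && python3 -m crank '[[[0.0008,0.0012,0],[0,0,-0.033],0],[[0.0016,0.0024,0],[0,0,-0.067],0]]' >/dev/null && $k && python3 -m crank '[[[0.0009,0.0012,0],[0,0,-0.033],0],[[0.0017,0.0023,0],[0,0,-0.067],0]]' >/dev/null && $k && python3 -m crank '[[[0.0009,0.0011,0],[0,0,-0.033],0],[[0.0019,0.0022,0],[0,0,-0.067],0]]' >/dev/null && $k && python3 -m crank '[[[0.001,0.0011,0],[0,0,-0.033],0],[[0.002,0.0021,0],[0,0,-0.067],0]]' >/dev/null && $k && python3 -m crank '[[[0.001,0.001,0],[0,0,-0.033],0],[[0.0021,0.002,0],[0,0,-0.067],0]]' >/dev/null && $k && python3 -m crank '[[[0.0011,0.001,0],[0,0,-0.033],0],[[0.0022,0.0019,0],[0,0,-0.067],0]]' >/dev/null && $k
```

```text
[480.2  10.7  57.1] [-1.8 -3.7  0.3] 4.2
[481.   12.7  57.1] [-1.3 -3.2 -0.5] 4.37
[481.9  14.7  57.1] [-0.9 -3.   0.8] 4.53
[483.   16.7  57. ] [-1.5 -2.2 -0.7] 4.7
[484.7  18.8  57.1] [-0.2 -0.3  0.6] 4.87
[485.   20.4  57. ] [-2.2 -3.5  0.1] 5.03
[485.8  21.9  56.8] [-3.7 -4.5 -3.8] 5.2
[485.4  23.1  56.3] [-5.4 -7.7 -3.2] 5.37
```

```bash
python3 chk.py 99
python3 - <<'E'
from rig import camera
import cv2,numpy as np
b=camera("side");o=cv2.imread("pics/side0.png")
f=lambda i:cv2.resize(i[140:225,300:395],(400,358),interpolation=cv2.INTER_CUBIC)
cv2.imwrite("pics/c3.png",np.hstack([f(o),f(b)]))
E
```

```text
[485.4  23.1  56.3] [-5.4 -7.7 -3.2] 5.37
```

View pics/c3.png

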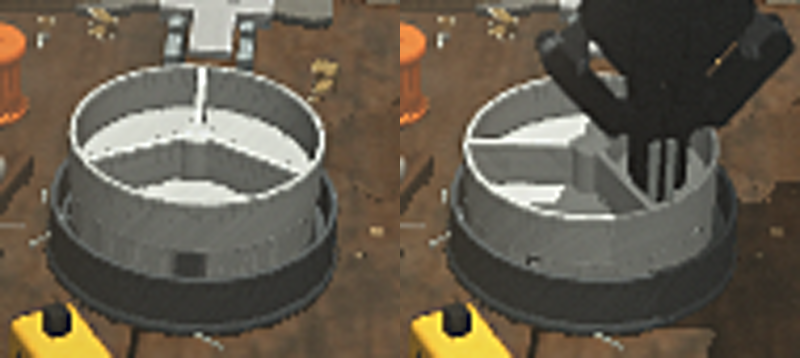

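The tray rim has dropped by about 3 px (left and right panels: front rim at y=205, then 217), so it is home or nearly so. I'll back off and check how level it is.

```bash
python3 -m crank '[[[-0.003,-0.003,0],[0,0,0],0],[[-0.008,-0.006,0],[0,0,0],0],[[-0.01,-0.008,0],[0,0,0],0],[[-0.01,-0.008,0.04],[0,0,0],0],[[-0.01,-0.008,0.08],[0,0,0],0],[[-0.01,-0.008,0.16],[0,0,0],0],[[-0.01,-0.008,0.16],[0,0,0],0],[[-0.01,-0.008,0.16],[0,0,0],0]]'
python3 - <<'E'
from rig import camera
from h import *
import cv2
b=camera("side");cv2.imwrite("pics/side3.png",b);o=cv2.imread("pics/side0.png")
# predicted ellipses for rim heights overlaid: project rim at z=.066 & .074
C=np.array([.518,-.005])
im=b.copy();S=6;x0,y0,x1,y1=300,145,400,220
im=cv2.resize(im[y0:y1,x0:x1],None,fx=S,fy=S,interpolation=cv2.INTER_CUBIC)
for z,col in((.066,(0,255,0)),(.074,(0,0,255))):
    for a in np.radians(np.arange(0,360,3)):
        u=proj("side",np.r_[C+.066*np.array([np.cos(a),np.sin(a)]),z]);q=(u-[x0,y0]+.5)*S-.5
        cv2.circle(im,tuple(int(v) for v in q),1,col,-1)
cv2.imwrite("pics/c4.png",im)
g=lambda i:cv2.cvtColor(i,cv2.COLOR_BGR2GRAY).astype(np.float32)
# vertical profile of the front outer rim edge at three columns
for u in (325,330,335,340,345,350,355,360,365):
    print(u,[int(x) for x in g(o)[170:200,u]],"\n   ",[int(x) for x in g(b)[170:200,u]])
E
```

```text
time_s: 6.08
ee_pos: [0.485, 0.0173, 0.1819]
tool_rot: [0.005, 0.605, 0.796, 0.003]
force: [-0.2, 0.6, 0.3]
finger_gap: -0.0002
grip_force: 0.0
325 [215, 222, 219, 217, 219, 160, 236, 129, 99, 109, 106, 110, 226, 115, 82, 89, 88, 95, 96, 98, 97, 96, 94, 95, 95, 95, 98, 94, 96, 96] 
    [106, 99, 163, 250, 155, 102, 113, 117, 115, 111, 113, 114, 108, 101, 230, 238, 217, 109, 93, 98, 100, 99, 103, 103, 100, 96, 99, 104, 89, 97]
330 [215, 214, 215, 215, 216, 249, 135, 102, 108, 113, 109, 110, 109, 98, 204, 148, 100, 101, 100, 104, 95, 93, 104, 103, 102, 101, 98, 92, 97, 100] 
    [166, 228, 230, 235, 185, 117, 110, 116, 113, 112, 112, 113, 105, 106, 235, 238, 238, 240, 239, 116, 86, 95, 95, 103, 104, 106, 102, 104, 102, 105]
335 [213, 212, 214, 232, 244, 124, 103, 112, 111, 107, 110, 109, 103, 91, 219, 231, 227, 120, 101, 107, 96, 96, 102, 105, 103, 104, 103, 107, 101, 100] 
    [229, 228, 223, 226, 247, 136, 106, 114, 113, 110, 111, 114, 110, 102, 97, 126, 129, 123, 119, 147, 165, 113, 105, 99, 103, 106, 107, 107, 112, 108]
340 [212, 214, 233, 181, 112, 98, 101, 97, 105, 108, 108, 97, 
[... 1038 characters left out ...]
125, 127, 123, 132, 133, 111, 80, 81, 81, 73, 144, 209, 126, 107, 112, 113, 115, 116, 114, 111]
360 [219, 215, 218, 218, 219, 216, 243, 137, 95, 100, 94, 94, 95, 101, 96, 90, 156, 111, 107, 108, 107, 111, 108, 109, 107, 107, 108, 112, 90, 98] 
    [93, 102, 124, 124, 124, 126, 124, 125, 126, 127, 127, 122, 125, 126, 123, 123, 123, 122, 116, 239, 207, 120, 109, 113, 112, 116, 113, 112, 112, 110]
365 [202, 225, 218, 216, 214, 215, 216, 221, 243, 133, 94, 98, 96, 91, 147, 214, 114, 101, 106, 108, 105, 105, 106, 109, 107, 105, 105, 106, 105, 107] 
    [89, 88, 87, 82, 117, 124, 127, 125, 127, 124, 125, 124, 124, 124, 122, 121, 126, 113, 133, 106, 101, 103, 102, 102, 103, 102, 101, 101, 100, 102]
```

View pics/c4.png

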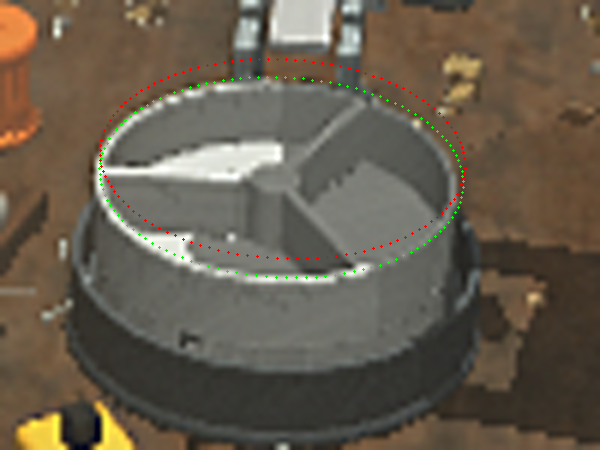

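The predicted home ellipse (green) matches the rim all round, at (97–465, 80–280), so the tray is home and level. Next I'll move above the tab fin and turn the wrist.

```bash
python3 -m crank '[[[0.043,-0.21,0],[0,0,0.822],45],[[0.043,-0.21,0],[0,0,0.822],45],[[0.043,-0.21,0],[0,0,0.822],45],[[0.043,-0.21,0],[0,0,0.822],45],[[0.043,-0.21,0],[0,0,0.822],45],[[0.043,-0.21,0],[0,0,0.822],45]]' 30 >/dev/null; python3 -m crank '[[[0,0,0],[0,0,0.822],45],[[0,0,0],[0,0,0.822],45],[[0,0,0],[0,0,0.822],45],[[0,0,0],[0,0,0.822],45],[[0,0,0],[0,0,0.822],45],[[0,0,0],[0,0,0.822],45],[[0,0,0],[0,0,0.822],45]]'
python3 - <<'E'
from rig import camera,ctrl
from h import *
import cv2
from scipy.spatial.transform import Rotation as R
s=ctrl.sense();p=s["ee_pos"];M=R.from_quat(s["tool_rot"],scalar_first=True).as_matrix();print(p,s["finger_gap"]);print(M.round(3))
b=camera("side");a=camera("top")
X=np.array([.517,-.141,.114]);u=proj("side",X);print(u,proj("side",p))
S=8;x0,y0=310,95
im=cv2.resize(b[y0:y0+70,x0:x0+80],None,fx=S,fy=S,interpolation=cv2.INTER_CUBIC)
# fin box overlay
for sx in(-14,14):
  for sy in(-5,5):
    for z in(.076,.114):
      q=(proj("side",[.517+sx/1e3,-.141+sy/1e3,z])-[x0,y0]+.5)*S;cv2.circle(im,(int(q[0]),int(q[1])),3,(0,0,255),-1)
cv2.imwrite("pics/c5.png",im)
E
```

```text
time_s: 7.22
ee_pos: [0.5131, -0.1394, 0.176]
tool_rot: [-0.001, 0.005, 1.0, 0.001]
force: [-1.4, 0.2, 0.3]
finger_gap: 0.0451
grip_force: 0.0
[ 0.51310695 -0.13938463  0.17602547] 0.04505978281463713
[[-1.     0.011 -0.002]
 [ 0.011  1.     0.001]
 [ 0.002  0.001 -1.   ]]
[352.35978787 124.59850576] [355.42724337 100.76498975]
```

View pics/c5.png

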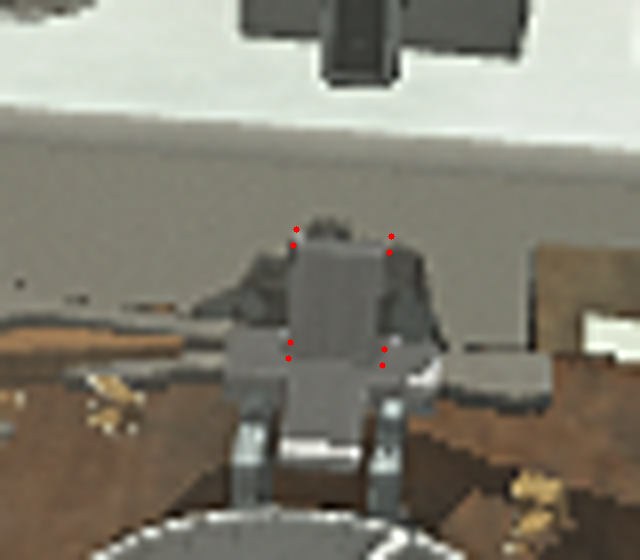

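The overlay corners match the fin: its front face spans crop x 292–385 and y 240–355. Going down and gripping.

```bash
k="python3 chk.py 6"
python3 -m crank '[[[0.005,-0.002,-0.04],[0,0,0],45],[[0.005,-0.002,-0.07],[0,0,0],45],[[0.005,-0.002,-0.08],[0,0,0],45],[[0.005,-0.002,-0.08],[0,0,0],45]]' >/dev/null && $k && python3 -m crank '[[[0,0,-0.015],[0,0,0],45],[[0,0,-0.03],[0,0,0],45],[[0,0,-0.04],[0,0,0],45],[[0,0,-0.04],[0,0,0],45],[[0,0,-0.04],[0,0,0],45]]' >/dev/null && $k && python3 -m crank '[[[0,0,0],[0,0,0],25],[[0,0,0],[0,0,0],18],[[0,0,0],[0,0,0],14],[[0,0,0],[0,0,0],10],[[0,0,0],[0,0,0],5],[[0,0,0],[0,0,0],5]]' 25; $k
```

```text
[ 515.9 -140.5  115.3] [-1.3  0.3 -1. ] 7.65
[ 517.8 -141.3   87.7] [-0.3  0.9  0.7] 8.07
time_s: 8.57
ee_pos: [0.5178, -0.1413, 0.0879]
tool_rot: [0.0, 0.004, 1.0, -0.0]
force: [-0.7, 0.4, 3.5]
finger_gap: 0.0097
grip_force: 25.1
[ 517.8 -141.3   87.9] [-0.7  0.4  3.5] 8.57
```

```bash
k="python3 chk.py 12"
python3 -m crank '[[[0,0,0.007],[0,0,0],5],[[0,0,0.014],[0,0,0],5],[[0,0,0.021],[0,0,0],5],[[0,0,0.029],[0,0,0],5],[[0,0,0.029],[0,0,0],5],[[0,0,0.029],[0,0,0],5]]' 60 && $k && python3 -m crank '[[[0,0.01,0],[0,0,0],5],[[0,0.02,0],[0,0,0],5],[[0,0.03,0],[0,0,0],5],[[0.0003,0.0373,0],[0,0,0],5],[[0.0003,0.0373,0],[0,0,0],5],[[0.0003,0.0373,0],[0,0,0],5]]' && $k
python3 - <<'E'
from rig import camera
import cv2
b=camera("side")
cv2.imwrite("pics/c6.png",cv2.resize(b[90:200,300:400],None,fx=5,fy=5,interpolation=cv2.INTER_CUBIC))
E
```

```text
time_s: 9.07
ee_pos: [0.5178, -0.1414, 0.1095]
tool_rot: [0.0, 0.004, 1.0, -0.0]
force: [-0.0, -0.6, -1.2]
finger_gap: 0.0089
grip_force: 59.3
[ 517.8 -141.4  109.5] [-0.  -0.6 -1.2] 9.07
time_s: 9.57
ee_pos: [0.5177, -0.1126, 0.109]
tool_rot: [-0.0, 0.004, 1.0, -0.0]
force: [-0.5, -0.1, -1.5]
finger_gap: 0.0091
grip_force: 59.3
[ 517.7 -112.6  109. ] [-0.5 -0.1 -1.5] 9.57
```

View pics/c6.png

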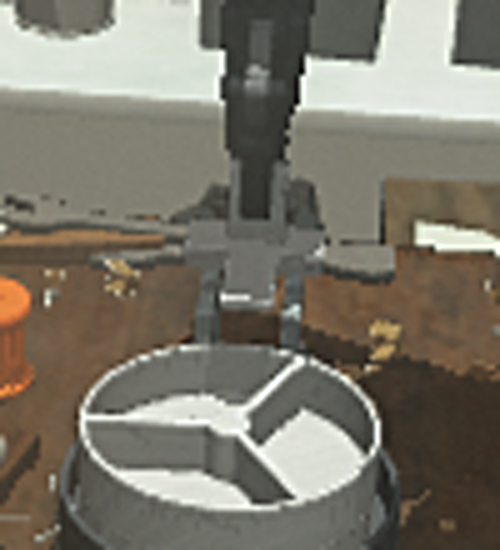

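```bash
python3 -c "
from h import *
print(proj('side',[.517,-.0545,.0915]),proj('side',[.517,-.083,.070]),proj('side',[.517,-.083,.0915]))"
```

```text
[349.16955543 151.75746745] [349.6386231  153.43956371] [350.0953344  145.34657336]
```

The nose end sits at about (349.6,150), which matches the raised and shifted tab. Lowering it gently into the inner notches.

```bash
k="python3 chk.py 10"
python3 -m crank '[[[0,0,-0.005],[0,0,0],5],[[0,0,-0.009],[0,0,0],5],[[0,0,-0.009],[0,0,0],5]]' >/dev/null && $k && python3 -m crank '[[[0,0,-0.004],[0,0,0],5],[[0,0,-0.007],[0,0,0],5],[[0,0,-0.007],[0,0,0],5]]' >/dev/null && $k && python3 -m crank '[[[0,0,-0.004],[0,0,0],5],[[0,0,-0.007],[0,0,0],5],[[0,0,-0.007],[0,0,0],5]]' >/dev/null && $k && python3 -m crank '[[[0,0,-0.002],[0,0,0],5],[[0,0,-0.0045],[0,0,0],5],[[0,0,-0.0045],[0,0,0],5]]' >/dev/null && $k
```

```text
[ 517.4 -113.4  101.6] [-0.1  0.6 -0.6] 9.87
[ 517.4 -113.3   96.5] [ 1.  -0.3 -2.2] 10.12
[ 517.5 -113.2   91.3] [ 0.2  0.5 -2.3] 10.37
[ 517.6 -113.2   88.1] [-0.2  0.2 -1.3] 10.62
```

```bash
k="python3 chk.py 15"
python3 -m crank '[[[0,0,-0.001],[0,0,0],5],[[0,0,-0.001],[0,0,0],5]]' >/dev/null && $k && python3 -m crank '[[[0,0,0],[0,0,0],14],[[0,0,0],[0,0,0],20],[[0,0,0],[0,0,0],30],[[0,0,0],[0,0,0],36],[[0,0,0],[0,0,0],36]]' 20 && $k && python3 -m crank '[[[0,0,0.02],[0,0,0],36],[[0,0,0.06],[0,0,0],36],[[0,0,0.11],[0,0,0],36],[[0,0,0.16],[0,0,0],36],[[0,0,0.2],[0,0,0],36],[[0,0,0.2],[0,0,0],36]]' >/dev/null; $k
python3 - <<'E'
from rig import camera
from h import *
import cv2
b=camera("side");S=7;x0,y0=308,110
im=cv2.resize(b[y0:y0+85,x0:x0+90],None,fx=S,fy=S,interpolation=cv2.INTER_CUBIC)
def d(X,c):
  q=(proj("side",X)-[x0,y0]+.5)*S;cv2.circle(im,(int(q[0]),int(q[1])),2,c,-1)
for sx in(-14,14):
  for sy in(-5,5):
    for z in(.076,.114): d([.5178+sx/1e3,-.113+sy/1e3,z],(0,0,255))
for sx in(-12,12): d([.5178+sx/1e3,-.055,.070],(0,255,0)); d([.5178+sx/1e3,-.055,.076],(0,255,0))
cv2.imwrite("pics/c7.png",im[:595])
E
```

```text
[ 517.7 -113.3   88. ] [-0.6  0.5  0.3] 10.78
time_s: 11.2
ee_pos: [0.5179, -0.1133, 0.0877]
tool_rot: [0.0, 0.004, 1.0, -0.0]
force: [0.3, -0.2, 0.4]
finger_gap: 0.0356
grip_force: 0.0
[ 517.9 -113.3   87.7] [ 0.3 -0.2  0.4] 11.2
[ 521.6 -114.8  244.2] [0.2 0.4 0.7] 11.7
```

View pics/c7.png

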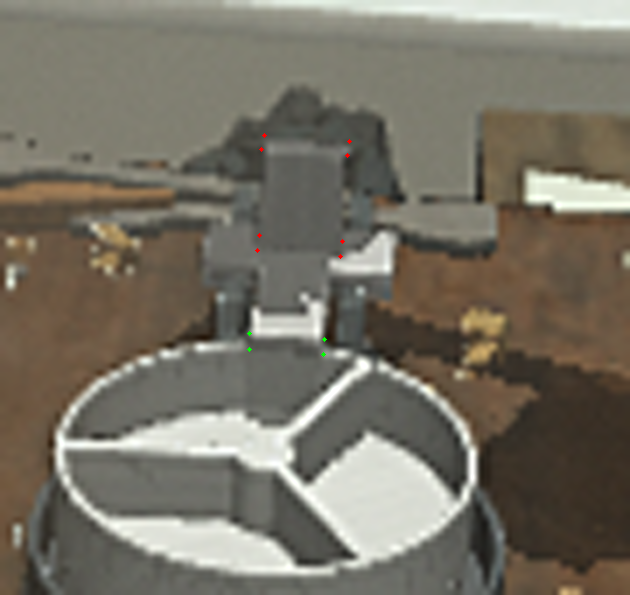

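The fin and nose match the seated prediction: the fin is at crop x 262–345, and the nose end at about (287,343) lies over the rim. The tray is home and the gripper is clear.

```bash
python3 -c "
from rig import close_job
print(close_job())"
```

```text
the job is handed in; nothing more can be done
None
```

I turned the tray until it dropped home and moved the stop tab from the outer to the inner notches with its nose over the tray's rim; the last camera picture agrees, and I handed the job in at about 12 s, but no verdict came back.

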